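# Present a flour-test glass label side up over the bowl

### The job

One flour-test glass stands by itself at one end of the draining rack: take it out and hold it out for me level over the bowl, frosted face up (its corner notch tells which end and face that is), with the clear end over the middle of the bowl for the flour and the frosted end sticking out past the rim so that I can write on it. Keep it clear of the bowl but no more than about 20 cm above the rim, finish while still holding it steady in the gripper, and leave the other glasses standing in the rack and the rest of the counter undisturbed.

Things in the scene. Friction and masses are not known exactly. Their poses are not given: they have to be found in the camera images.
- glass_a: flour-test glass, clear, 130 x 50 x 6 mm, 95 g, frosted over 34 mm of one end on one face, a 10 mm square notch in one corner of that end (top right, seen onto the frosted face, frosted end up). Origin mid-plate; +x to the frosted end, +y across (notch at +x, -y), +z out of the frosted face. Starts frosted end up. Any of the four may be the lone one
- glass_b: flour-test glass, clear, 130 x 50 x 6 mm, 95 g, frosted over 34 mm of one end on one face, a 10 mm square notch in one corner of that end (top right, seen onto the frosted face, frosted end up). Origin mid-plate; +x to the frosted end, +y across (notch at +x, -y), +z out of the frosted face. Starts frosted end up, facing the other way from glass_a. Any of the four may be the lone one
- glass_c: flour-test glass, clear, 130 x 50 x 6 mm, 95 g, frosted over 34 mm of one end on one face, a 10 mm square notch in one corner of that end (top right, seen onto the frosted face, frosted end up). Origin mid-plate; +x to the frosted end, +y across (notch at +x, -y), +z out of the frosted face. Starts frosted end down. Any of the four may be the lone one
- glass_d: flour-test glass, clear, 130 x 50 x 6 mm, 95 g, frosted over 34 mm of one end on one face, a 10 mm square notch in one corner of that end (top right, seen onto the frosted face, frosted end up). Origin mid-plate; +x to the frosted end, +y across (notch at +x, -y), +z out of the frosted face. Starts frosted end down, facing the other way from glass_c. Any of the four may be the lone one
- glass_a_clear (a point): middle of the clear end's sample area of glass_a: 45 mm from the plate's middle towards the clear end (plate -x)
- glass_a_frosted (a point): middle of the frosted label area of glass_a: 48 mm from the plate's middle towards the frosted end (plate +x)
- glass_b_clear (a point): middle of the clear end's sample area of glass_b: 45 mm from the plate's middle towards the clear end (plate -x)
- glass_b_frosted (a point): middle of the frosted label area of glass_b: 48 mm from the plate's middle towards the frosted end (plate +x)
- glass_c_clear (a point): middle of the clear end's sample area of glass_c: 45 mm from the plate's middle towards the clear end (plate -x)
- glass_c_frosted (a point): middle of the frosted label area of glass_c: 48 mm from the plate's middle towards the frosted end (plate +x)
- glass_d_clear (a point): middle of the clear end's sample area of glass_d: 45 mm from the plate's middle towards the clear end (plate -x)
- glass_d_frosted (a point): middle of the frosted label area of glass_d: 48 mm from the plate's middle towards the frosted end (plate +x)
- rack: fixed steel draining rack: drip tray 96 x 232 x 16 mm, floor 3 mm up, 17 wire loops (3 mm wire, 79 mm wide in x, 61.5 mm high) every 12.5 mm along y. Origin under its middle, y along the row. Glasses stand on end in the gaps (tops 133 mm above the counter, loose by 1.7 mm each side), faces to rack +y or -y, width along x: one alone at y = -81 mm, three at y = 19, 56, 81 mm
- bowl: dark red bowl, rim radius 75 mm, 65 mm high, empty, loose on the counter, about 450 g. Origin at the centre of its underside, z up
- jar0: clear jar with a green cap, 66 mm across, 110 mm tall, loose, standing upright; origin at the centre of its underside. Leave alone
- jar1: clear jar with a green cap, 66 mm across, 110 mm tall, loose, standing upright; origin at the centre of its underside. Leave alone
- jar2: clear jar with a green cap, 66 mm across, 110 mm tall, loose, standing upright; origin at the centre of its underside. Leave alone
- spatula: spatula lying flat on the counter near the robot, along its own x. Leave alone
- spoon: spoon lying flat on the counter near the robot, along its own x. Leave alone
- tin: dark loaf tin, 230 x 110 x 60 mm, open, on the counter to the right. Leave alone

How it is judged:
By the outcome, as a careful person would: the job done as asked, in the order asked, and still so for the second after the job is handed in, while the arm keeps its last pose, push and grip.
It also fails if it takes over 38 s, if anything falls off the work surface, if the arm or the gripper's body presses on something with over 40 N, if the wrist force passes 120 N, or if a joint passes its speed limit or range.

### The arm

A 6-joint arm with a two-finger parallel gripper is mounted at the origin on the work surface. World frame = base frame: x ahead of the robot, y to its left, z up, the work surface at z = 0. Lengths are in m, angles in degrees, forces in N, time in s.
With the tool pointing down it reaches from about 0.35 to 0.875 m from the base axis. Payload 4.2 kg.
Tool frame: the origin (TCP) lies midway between the tips of the shut fingers; the grasp point (between the pads) lies 19 mm behind it; z points along the fingers, y is the line along which they close (so a half turn about z gives the same grasp; the last joint's range is limited). The gripper opens to 87 mm and grips with 3 to 60 N. Pads are 19 mm wide; open, the fingers measure 117 mm over their backs; the gripper's body (75 mm by 190 mm) begins 51 mm behind the grasp point.
Start: joints at [86.723, 22.042, 0.453, 0, -68.411, -14.817], TCP at [0.194, 0.594, 0.223] pointing down, gripper open.
Joint ranges: [-179.83, 179.83], [-69.29, 118.12], [-61.27, 80.66], [-181.25, 117.63], [-171.15, -9.14], [-177.46, 177.46]. Speed limits (degrees/s): [159.86, 159.86, 180, 180, 180, 180].

### API

Orientations are given as a 3x3 rotation matrix whose columns are the frame's x, y, z axes.
In Python, from station import * gives the robot as it stands. The module is installed in compiled form; this text tells all that it offers.
- The arm moves only by the tool servo_tool, never from a script. Its argument "deltas" is a list of rows, each an object of numbers: "tx", "ty", "tz": the shift along the tool's x, y, z in mm; "ax", "ay", "az": the turn, a rotation vector about the tool's x, y, z in rad; "claw": the finger opening in mm, from 0 to 87. In form: [{"tx": .., "ty": .., "tz": .., "ax": .., "ay": .., "az": .., "claw": ..}, ...]. A call has 1 to 12 rows; each row is the pose to reach, as a shift and turn from the pose commanded when the call began, along the tool's axes at that moment; what a row does not reach only later rows make up. A row lasts 1/12 s, in which the tool goes at most 41.7 mm and 7.16 degrees, less where a joint would pass 70% of its speed; a pose out of reach is approached as far as the arm can. A call with a gripper value outside its range is refused whole. The fingers move at their own pace and stop on an object; the grip force is fixed at half the most. Time passes only in rows, so rows that repeat a pose let the fingers close. It gives the time, the measured TCP pose, the force, the opening and the grip force at its end, in the units of the state.
- sense(): the state, without advancing time (a new reading comes with each control period).
- capture(name): name is "side" or "top"; returns the picture (480x640x3 uint8, blue, green, red); there is no depth.
- calibration(name): a dict with "fx", "fy", "cx", "cy" (pixels), "dist" ([k1, k2, p1, p2, k3] as OpenCV has them; the pictures are not rectified), "cam_to_world" (4x4, takes a point from camera to world coordinates). Camera axes: x right, y down, z forward; pixel columns grow to the right and rows downward; lengths in m; the calibration is good to about 2 mm. A picture is of the moment at which its call begins. calibration takes no time and is no camera call.
- finish_job(): hands the job in; it is judged then, once.
Trained networks look in the newest picture that a camera, given by its name, has taken for a name from the list of things; names that differ only in an ending like _2 or _b are one class to them, and where a whole thing is asked for, a point or a joint stands for the part that bears it (a point fixed in the world has none). Each returns a list of dicts, best first, with "confidence" (0 to 1); they miss things now and then, are a little off and sometimes report something else, mostly with a low value. They report only what shows in the picture. A call takes as long as a camera call.
- recognise(label, camera): "xyz" ([x, y, z] in m, in the coordinates of the camera as it stood for that picture, good to about 4 mm: the middle of the surface that is visible of it).
- trace(label, camera): "mask" (480x640 bool, what is visible of it).
The state is a dict: "time_s": time; "joints": joint angles; "joint_velocities": joint speeds; "effort": joint torques, N m; "tcp_pos": TCP position; "ee_rot": TCP orientation; "wrist_force": force on the tool from outside, world axes, zero at the start; "moment": the same for the moment, N m; "gripper_width": opening from 0.0 (shut) to 1.0 (fully open); "gripper_force": force on a finger pad.
Only numpy, scipy, OpenCV 4.12 (cv2) and the standard library are available. Lean on these libraries where they do the work, as an engineer would, in place of code of your own. Each camera call takes 0.05 s, during which the arm holds its last target. There are 200 camera calls.

## Working session

There is one attempt and no reset: what is moved stays moved. The work goes in short steps, Python scripts to look and compute and a tool call to move; the robot and the scene stay as the last step left them, time stands still between calls to the robot, and variables do not carry over. Pictures are saved under pics/ and viewed, at most 10 in all, crops included, and the job is handed in when it is done.

Besides the shell and the picture viewer there is one more tool, called after "Emit:" as name(argument=value, ...), one argument or row to a line, values as JSON. servo_tool: Moves the arm, as the interface text tells. Its arguments: {"type":"object","properties":{"deltas":{"type":"array","items":{"type":"object","properties":{"tx":{"type":"number"},"ty":{"type":"number"},"tz":{"type":"number"},"ax":{"type":"number"},"ay":{"type":"number"},"az":{"type":"number"},"claw":{"type":"number"}}}}},"required":["deltas"]}

```bash
mkdir -p pics
cat > h.py <<'E'
from station import *
import numpy as np, cv2
def proj(n,P):
    c=calibration(n);T=np.linalg.inv(np.array(c["cam_to_world"]))
    P=np.atleast_2d(P).astype(float)
    K=np.array([[c["fx"],0,c["cx"]],[0,c["fy"],c["cy"]],[0,0,1]])
    return cv2.projectPoints(P,cv2.Rodrigues(T[:3,:3])[0],T[:3,3],K,np.array(c["dist"],float))[0][:,0]
def ray(n,uv,z):
    c=calibration(n);T=np.array(c["cam_to_world"])
    K=np.array([[c["fx"],0,c["cx"]],[0,c["fy"],c["cy"]],[0,0,1]])
    u=cv2.undistortPoints(np.array(uv,float).reshape(-1,1,2),K,np.array(c["dist"],float))[:,0]
    d=np.c_[u,np.ones(len(u))]@T[:3,:3].T
    return T[:3,3]+d*((z-T[2,3])/d[:,2])[:,None]
def w(n,x):
    T=np.array(calibration(n)["cam_to_world"]);return T[:3,:3]@np.array(x)+T[:3,3]
E
python3 - <<'E'
from h import *
np.set_printoptions(precision=4,suppress=True)
for n in("side","top"):
    cv2.imwrite(f"pics/{n}0.png",capture(n)); c=calibration(n)
    print(n,c["fx"],np.array(c["cam_to_world"])[:3])
    for l in("rack","bowl","glass_a","jar0","tin","glass_a_frosted"):
        for r in recognise(l,n): print(l,round(r["confidence"],2),w(n,r["xyz"]),proj(n,w(n,r["xyz"]))[0])
s=sense();print(s["time_s"],s["tcp_pos"],s["ee_rot"])
E
```

```text
side 603.0247103237647 [[-0.9973 -0.0578  0.0455  0.4641]
 [-0.0698  0.546  -0.8349  1.0363]
 [ 0.0234 -0.8358 -0.5485  0.7963]]
rack 0.58 [0.4938 0.2366 0.0168] [326.4283 359.9782]
bowl 0.81 [ 0.5791 -0.1624  0.0407] [301.3734 230.3023]
glass_a 0.79 [0.505  0.1949 0.1174] [323.2085 302.0444]
glass_a 0.77 [0.4895 0.099  0.0946] [334.2654 280.6871]
glass_a 0.67 [0.5344 0.2548 0.0842] [303.4869 337.5472]
glass_a 0.63 [0.5084 0.2294 0.1059] [319.7451 319.4677]
jar0 0.72 [ 0.7579 -0.0612  0.0822] [215.7641 234.0677]
jar0 0.63 [0.5116 0.2343 0.1091] [317.7782 319.7113]
jar0 0.6 [0.6989 0.0264 0.0734] [234.9987 261.8084]
tin 0.75 [ 0.4722 -0.3724  0.031 ] [349.3943 193.8081]
tin 0.44 [0.5058 0.2312 0.1041] [321.1737 320.997 ]
glass_a_frosted 0.95 [0.5102 0.1963 0.1146] [320.1862 303.5829]
top 613.4174939350877 [[ 0.0156 -0.9893  0.1453  0.3494]
 [-0.9999 -0.0163 -0.0033 -0.0115]
 [ 0.0056 -0.1452 -0.9894  1.534 ]]
bowl 0.97 [ 0.5904 -0.1314  0.0246] [369.0471 231.534 ]
glass_a 0.8 [0.5408 0.2469 0.1118] [210.8093 243.9996]
glass_a 0.77 [0.5216 0.1955 0.0915] [233.4203 253.5031]
glass_a 0.48 [0.5242 0.2274 0.0977] [219.7317 251.8994]
jar0 0.92 [ 0.7478 -0.0793  0.11  ] [350.3846 160.836 ]
jar0 0.78 [0.7419 0.1306 0.1082] [262.9055 162.0182]
jar0 0.6 [0.6978 0.005  0.1114] [314.8434 180.3719]
tin 0.68 [0.505  0.1553 0.0071] [253.8339 264.4612]
tin 0.61 [ 0.4797 -0.4158  0.0038] [480.0654 277.9564]
glass_a_frosted 0.49 [0.5235 0.1914 0.0972] [234.8568 252.461 ]
0.7 [0.1941 0.5941 0.2226] [[ 0.9506 -0.3106 -0.    ]
 [-0.3106 -0.9506  0.    ]
 [-0.     -0.     -1.    ]]
```

View pics/side0.png

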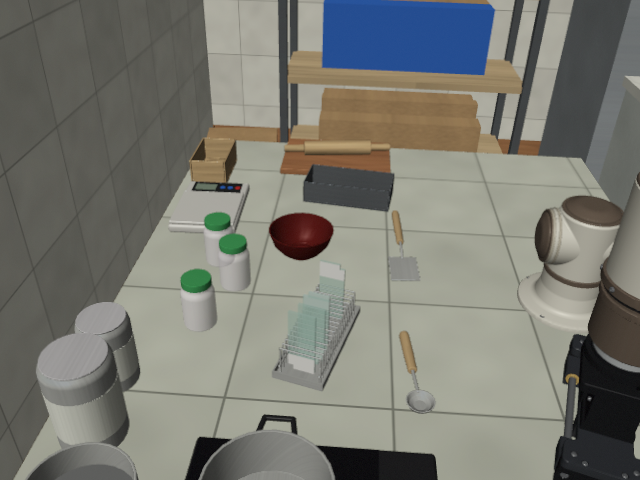

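View pics/top0.png

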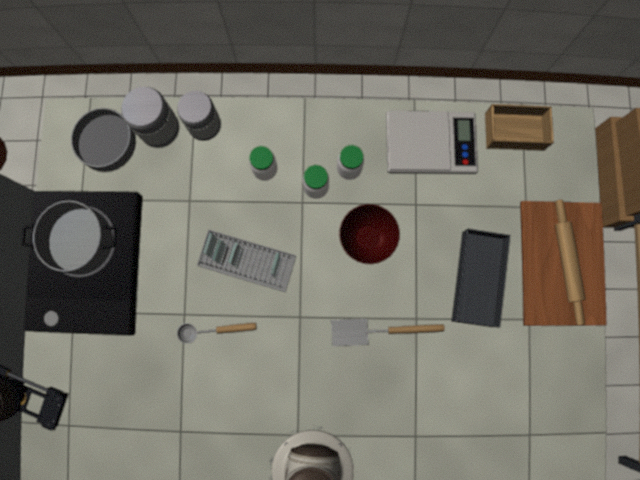

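The side view shows the rack at about (320,340), with the lone glass at (332,280) on the bowl side and a white patch at its top. The bowl is at (301,238). In the top view the rack spans (200-295, 232-290), the lone glass is at about (277,264) and the bowl at (370,234). Next I'll zoom in.

Run:
```python
from h import *
a=cv2.imread("pics/side0.png")[255:390,265:370]; b=cv2.imread("pics/top0.png")[222:300,190:305]
cv2.imwrite("pics/c1.png",cv2.resize(a,None,fx=4.4,fy=4.4,interpolation=cv2.INTER_CUBIC))
cv2.imwrite("pics/c2.png",cv2.resize(b,None,fx=6.5,fy=6.5,interpolation=cv2.INTER_CUBIC))
c=capture("top");c=capture("side")
for n in("side","top"):
  for l in("rack","bowl"):
    for r in trace(l,n)[:1]:
        m=r["mask"].astype(np.uint8);q,_=cv2.findContours(m,0,1);q=max(q,key=cv2.contourArea)
        h=cv2.convexHull(q);print(n,l,r["confidence"],m.sum(),cv2.approxPolyDP(h,3,True)[:,0].tolist(),cv2.minAreaRect(h))
```

```text
side rack 0.66 2371 [[353, 297], [359, 312], [323, 389], [274, 377], [272, 372], [284, 343]] ((316.9264221191406, 338.6842041015625), (55.322383880615234, 106.64427185058594), 26.175291061401367)
side bowl 0.82 2373 [[327, 219], [333, 226], [330, 240], [323, 250], [307, 259], [284, 254], [269, 233], [270, 224], [285, 214], [304, 212]] ((301.0, 235.5), (47.0, 64.0), 90.0)
top rack 0.65 2600 [[210, 231], [293, 255], [284, 290], [199, 266], [197, 262]] ((245.95962524414062, 260.533203125), (92.86036682128906, 39.5570068359375), 16.8583984375)
top bowl 0.69 2928 [[377, 204], [396, 219], [398, 243], [386, 259], [362, 263], [342, 248], [339, 228], [352, 208]] ((369.0, 233.5), (59.0, 60.0), 90.0)
```

View pics/c1.png

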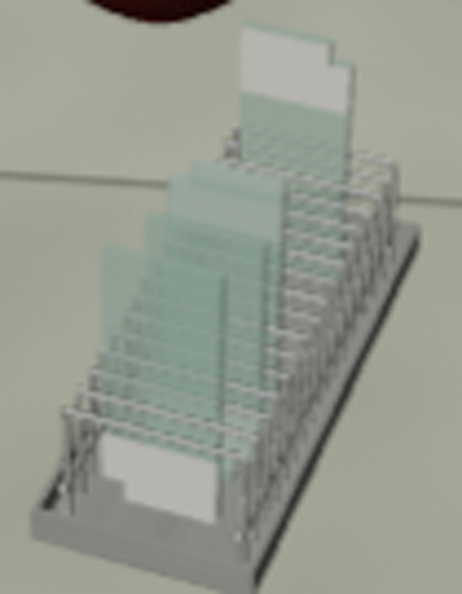

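View pics/c2.png

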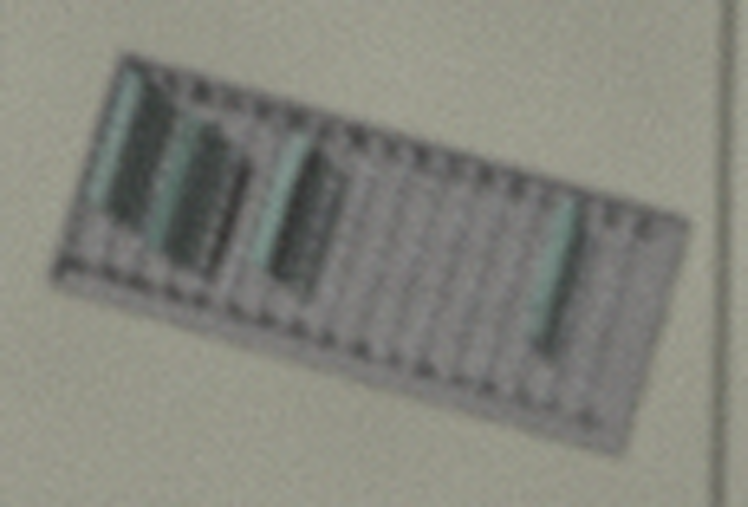

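The lone glass has its frosted end up. In the side crop the notch is top right at (340-345, 265-270), so its frosted face looks towards the other glasses, at rack +y. I'll fit the rack pose to the tray and glass corners.

Run:
```python
from h import *
from scipy.optimize import least_squares
np.set_printoptions(precision=4,suppress=True)
ct=np.array([[209.2,230],[296.5,255.5],[286.2,292],[198,266.3]])
Lt=np.array([[.048,.116,.016],[.048,-.116,.016],[-.048,-.116,.005],[-.048,.116,.005]])
gs=np.array([[320.2,260.7],[340,264.5],[345,270.2]]); Lg=np.array([[.025,-.081,.133],[-.015,-.081,.133],[-.025,-.081,.123]])
gt=np.array([[570,195],[540,345]])/6.5+[190,222]; Lgt=np.array([[.025,-.081,.133],[-.025,-.081,.133]])
ts=np.array([[420,235],[255,590],[32,535]])/4.4+[265,255]; Lts=np.array([[-.048,-.116,.016],[-.048,.116,.0],[.048,.116,0.]])
def W(p,L):
    c,s=np.cos(p[2]),np.sin(p[2]);return L@np.array([[c,-s,0],[s,c,0],[0,0,1]]).T+[p[0],p[1],0]
def f(p):return np.r_[(proj("top",W(p,Lt))-ct).ravel(),(proj("top",W(p,Lgt))-gt).ravel(),(proj("side",W(p,Lg))-gs).ravel(),(proj("side",W(p,Lts))-ts).ravel()]
r=least_squares(f,[.5,.17,-.26],loss="soft_l1",x_scale=[.01,.01,.05]);p=r.x
print(p,np.degrees(p[2]));print(f(p).reshape(-1,2))
print("glass mid",W(p,np.array([[0,-.081,.068]])))
# bowl: rim ellipse top
a=ray("top",[[369,233.5]],.065);print("bowl",a)
b=np.array([[math.cos(t),math.sin(t)] for t in []]) if 0 else None
t=np.linspace(0,2*np.pi,60);R=np.c_[.075*np.cos(t),.075*np.sin(t),0*t+.065]
for n,bb in(("top",(339,204,398,263)),("side",(269,212,333,259))):
    q=proj(n,R+[a[0,0],a[0,1],0]);print(n,q.min(0),q.max(0),bb)
```

```text
[ 0.5137  0.1717 -0.2567] -14.709026265252003
[[-0.6822 -0.1654]
 [ 0.4912 -0.9049]
 [ 0.3905 -0.0422]
 [ 0.1943  0.502 ]
 [ 0.0999  2.0129]
 [-1.3495 -0.2064]
 [ 0.6699 -0.6515]
 [ 0.7426 -0.214 ]
 [ 0.5301 -0.574 ]
 [-1.5462 -3.395 ]
 [-0.5869  1.6722]
 [-0.5419  0.4227]]
glass mid [[0.4931 0.0933 0.068 ]]
bowl [[ 0.5791 -0.1281  0.065 ]]
top [338.1129 203.2014] [399.7573 264.2388] (339, 204, 398, 263)
side [267.0531 212.6084] [332.7392 247.4465] (269, 212, 333, 259)
```

Emit:
servo_tool(
  deltas=[
    {"tz": -20,"ax": 0.1,"claw": 45},
    {"tz": -20,"ax": 0.2,"claw": 45},
    {"tz": -20,"ax": 0.2,"claw": 45},
  ],
)

```text
schema error: expected keys tx, ty, tz, ax, ay, az, claw
```

```bash
cat > s.py <<'E'
from station import *;import json
s=sense();open("log.jsonl","a").write(json.dumps({k:[list(map(float,r)) if hasattr(r,'__len__') else float(r) for r in s[k]] for k in("joints","tcp_pos","ee_rot")})+"\n")
import numpy as np
np.set_printoptions(precision=4,suppress=True)
print(s["time_s"],np.array(s["joints"]),np.array(s["tcp_pos"]),np.array(s["ee_rot"]).tolist(),s["gripper_width"])
E
python3 s.py
```

```text
1.0 [ 86.7236  22.0416   0.4542   0.0019 -68.412  -14.8159] [0.1941 0.5941 0.2226] [[0.9505608865760287, -0.31053824232074967, 3.111485357550148e-05], [-0.31053824269524494, -0.9505608869300363, 7.907723792473067e-06], [2.7120912164138837e-05, -1.717912489007652e-05, -0.9999999994846669]] 1.0024047578091704
```

Emit:
servo_tool(
  deltas=[
    {"tx": 25,"ty": 32,"tz": -5,"ax": 0,"ay": 0.1,"az": 0,"claw": 45},
    {"tx": 50,"ty": 64,"tz": -10,"ax": 0,"ay": 0.2,"az": 0,"claw": 45},
    {"tx": 75,"ty": 96,"tz": -15,"ax": 0,"ay": 0.3,"az": 0,"claw": 45},
    {"tx": 100,"ty": 128,"tz": -20,"ax": 0,"ay": 0.4,"az": 0,"claw": 45},
    {"tx": 125,"ty": 160,"tz": -25,"ax": 0,"ay": 0.5,"az": 0,"claw": 45},
    {"tx": 150,"ty": 190,"tz": -30,"ax": 0,"ay": 0.6,"az": 0,"claw": 45},
  ],
)

```text
time_s: 1.5
tcp_pos: [0.278, 0.3654, 0.2534]
ee_rot: [[0.782, -0.309, 0.541], [-0.256, -0.951, -0.174], [0.568, -0.002, -0.823]]
wrist_force: [0.1, -0.7, -1.0]
gripper_width: 0.63
gripper_force: 0.0
```

```bash
python3 s.py
```

```text
1.5 [ 92.3613   4.169  -38.7315  35.9036 -65.4073 -41.0786] [0.278  0.3654 0.2534] [[0.7821439653094947, -0.30936744402171573, 0.5408720755496726], [-0.25554278812144465, -0.9509408288248725, -0.1743829794245495], [0.5682857564368992, -0.0018233631933948196, -0.8228292498310973]] 0.630227347667286
```

```bash
cat > kin.py <<'E'
import numpy as np,json,itertools
from scipy.spatial.transform import Rotation as R
def rot(q,s,o):
    q=np.radians(q); E=lambda a,t:R.from_euler(a,t)
    return E('z',s[0]*q[0])*E('y',q[1]+s[1]*q[2])*E('y',o)*E('x',s[2]*q[3])*E('y',-o)*E('y',s[3]*q[4])*E('x' ,0)
L=[json.loads(l) for l in open("log.jsonl")]
if __name__=="__main__":
  for s in itertools.product([1,-1],repeat=4):
   for s6 in(1,-1):
    for o in(0,np.pi/2):
      # tool: last joint about tool z
      B=[rot(l["joints"],s,o).inv()*R.from_matrix(l["ee_rot"])*R.from_euler('z',-s6*np.radians(l["joints"][5])) for l in L]
      e=np.degrees(max((B[0].inv()*b).magnitude() for b in B[1:]))
      if e<5: print(s,s6,o,e,B[0].as_matrix().round(3).tolist())
E
python3 kin.py
```

```text
(1, -1, -1, -1) -1 0 1.2722218725854067e-14 [[0.0, 0.0, 1.0], [-1.0, 0.0, 0.0], [0.0, -1.0, 0.0]]
```

Emit:
servo_tool(
  deltas=[
    {"tx": 35,"ty": 0,"tz": 10,"ax": 0.1,"ay": 0,"az": 0.0,"claw": 45},
    {"tx": 70,"ty": 0,"tz": 20,"ax": 0.2,"ay": 0,"az": 0.0,"claw": 45},
  ],
)

```text
time_s: 1.67
tcp_pos: [0.3421, 0.3463, 0.2755]
ee_rot: [[0.786, -0.189, 0.589], [-0.25, -0.968, 0.023], [0.565, -0.165, -0.808]]
wrist_force: [2.4, -0.1, 0.9]
gripper_width: 0.542
gripper_force: 0.0
```

```bash
python3 s.py
```

```text
1.6667 [ 80.8256  -2.93   -46.1808  48.6377 -50.2911 -38.2015] [0.3421 0.3463 0.2755] [[0.7860683049031196, -0.18859997001478424, 0.5886651606279739], [-0.24981571866111144, -0.9680093417310294, 0.02345252718347363], [0.5654102287159019, -0.16549309844184326, -0.8080366994336025]] 0.541632378212738
```

Emit:
servo_tool(
  deltas=[
    {"tx": 30,"ty": 20,"tz": 0,"ax": 0,"ay": 0.1,"az": 0.0,"claw": 45},
    {"tx": 50,"ty": 40,"tz": 0,"ax": 0,"ay": 0.2,"az": 0.1,"claw": 45},
  ],
)

```text
time_s: 1.83
tcp_pos: [0.3756, 0.2919, 0.2994]
ee_rot: [[0.636, -0.262, 0.726], [-0.344, -0.938, -0.038], [0.691, -0.225, -0.687]]
wrist_force: [0.3, -1.0, 0.6]
gripper_width: 0.521
gripper_force: 0.0
```

```bash
python3 s.py
```

```text
1.8333 [ 75.4809  -5.9786 -53.1819  63.1845 -52.9799 -51.5268] [0.3756 0.2919 0.2994] [[0.6355082301513397, -0.2624964724461393, 0.7261025350205333], [-0.3435939246046862, -0.938329021554104, -0.038494964398826055], [0.6914278735954031, -0.22502055297827997, -0.686508008950142]] 0.5207902525353254
```

Emit:
servo_tool(
  deltas=[
    {"tx": 0,"ty": 30,"tz": -20,"ax": -0.1,"ay": 0.1,"az": 0.0,"claw": 45},
    {"tx": 0,"ty": 60,"tz": -40,"ax": -0.2,"ay": 0.2,"az": 0.0,"claw": 45},
  ],
)

```text
time_s: 2.0
tcp_pos: [0.3332, 0.2347, 0.3124]
ee_rot: [[0.509, -0.398, 0.763], [-0.321, -0.911, -0.26], [0.799, -0.113, -0.591]]
wrist_force: [0.1, 2.0, -1.5]
gripper_width: 0.522
gripper_force: 0.0
```

```bash
python3 s.py
cat > fit.py <<'E'
from kin import *
Bm=np.array([[0,0,1.],[-1,0,0],[0,-1,0]])
def parts(q):
    q=np.radians(q);E=lambda a,t:R.from_euler(a,t).as_matrix()
    Z=E('z',q[0]);A=Z@E('y',q[1]);F=Z@E('y',q[1]-q[2]);W=F@E('x',-q[3]);T=W@E('y',-q[4])
    M=np.c_[Z,A[:,[0,2]],F[:,[0,2]],W[:,[1,2]],T[:,[0,2]]]
    return M,T@Bm@E('z',-q[5])
M=np.vstack([parts(l["joints"])[0] for l in L]);b=np.hstack([l["tcp_pos"] for l in L])
if __name__=="__main__":
    for cols in ([0,1,2,3,4,5,6,9],[1,2,4,5,6,9],range(11)):
        x,_,rk,sv=np.linalg.lstsq(M[:,list(cols)],b,rcond=None)
        print(list(cols),x.round(4),rk,abs(M[:,list(cols)]@x-b).max())
E
python3 fit.py
```

```text
2.0 [ 89.6087  -6.2477 -54.2557  52.596  -74.4024 -56.8074] [0.3332 0.2347 0.3124] [[0.5091004767238733, -0.3976170289688554, 0.7633592881949529], [-0.32109459898694725, -0.91060917489234, -0.2601714609700749], [0.7985705749030179, -0.11265712971610813, -0.5912642455139592]] 0.5223539050652544
[0, 1, 2, 3, 4, 5, 6, 9] [ 0.0981 -0.153   0.6379  0.151   0.2368  0.3865 -0.221   0.2288] 8 0.025365988382446247
[1, 2, 4, 5, 6, 9] [-0.1216 -0.8365  0.9762  0.0322  0.5309  0.2894] 6 0.04467706397666843
[0, 1, 2, 3, 4, 5, 6, 7, 8, 9, 10] [ 0.      0.      0.1606 -0.      0.5649  0.4218 -0.     -0.1598 -0.
  0.3065 -0.    ] 11 5.551115123125783e-16
```

```bash
cat > ik.py <<'E'
import numpy as np
from fit import parts
from scipy.spatial.transform import Rotation as R
from scipy.optimize import least_squares
X=np.array([0,0,.1606,0,.5649,.4218,0,-.1598,0,.3065,0])
import json
from fit import M,b
X=np.linalg.lstsq(M,b,rcond=None)[0]
lo=np.array([-179.83,-69.29,-61.27,-181.25,-171.15,-177.46]);hi=np.array([179.83,118.12,80.66,117.63,-9.14,177.46])
def fk(q):
    m,r=parts(q);return m@X,r
def ik(p,Rt,q0):
    f=lambda q:np.r_[(fk(q)[0]-p)*5,R.from_matrix(fk(q)[1].T@Rt).as_rotvec()]
    s=least_squares(f,np.clip(q0,lo+.1,hi-.1),bounds=(lo,hi),x_scale=50)
    return s.x,np.abs(s.fun).max()
def ikall(p,Rt,n=25,seed=0):
    g=np.random.default_rng(seed);o=[]
    for _ in range(n):
        q,e=ik(p,Rt,g.uniform(lo,hi))
        if e<1e-4 and not any(np.abs(q-k).max()<1 for k in o):o.append(q)
    return o
YAW=np.radians(-14.7)
rx=np.array([np.cos(YAW),np.sin(YAW),0]);ry=np.array([-np.sin(YAW),np.cos(YAW),0]);up=np.array([0,0,1.])
G=np.array([.4931,.0933,.068]);BOWL=np.array([.5791,-.1281,0])
def grasp(th,sgn,off=.008,z=.080,back=0,fr=1):
    # fr=1 from robot side, -1 from far side
    t=np.radians(th);d=fr*np.cos(t)*rx-np.sin(t)*up;y=sgn*ry
    p=np.r_[G[:2],z]-fr*off*rx+.019*d-back*d
    return p,np.c_[np.cross(y,d),y,d]
E
cat > t.py <<'E'
from ik import *
np.set_printoptions(precision=1,suppress=True)
for fr in(1,-1):
  for th in(0,15,25,40):
    for sg in(-1,1):
      for q in ikall(*grasp(th,sg,fr=fr),n=15): print(fr,th,sg,q)
E
timeout 500 python3 t.py
```

```text
-1 0 -1 [  10.8   62.6   23.6  -37.1 -134.5   62.1]
-1 0 1 [  10.8   62.6   23.6  -37.1 -134.5 -117.9]
-1 15 -1 [  11.8   56.3   19.2  -30.7 -122.2   65.1]
-1 15 1 [  11.8   56.3   19.2  -30.7 -122.2 -114.9]
-1 25 -1 [  12.8   51.7   15.3  -27.1 -113.3   66.1]
-1 25 1 [  12.8   51.7   15.3  -27.1 -113.3 -113.9]
-1 40 -1 [ 14.8  44.5   8.1 -22.4 -99.   66.3]
-1 40 1 [  14.8   44.5    8.1  -22.4  -99.  -113.7]
```

```bash
cat >> ik.py <<'E'
TH,OFF,ZG=27,.015,.083
def final(psi,sgn,z=.215):
    t=np.radians(TH);a=np.radians(psi);x=np.array([np.cos(a),np.sin(a),0]);y=np.cross(up,x)
    mid=BOWL+[0,0,z]+.045*x; d=-np.cos(t)*y-np.sin(t)*x; yy=sgn*up
    return mid+(ZG-.068)*x+OFF*y+.019*d, np.c_[np.cross(yy,d),yy,d],d
E
cat > t.py <<'E'
from ik import *
np.set_printoptions(precision=1,suppress=True)
for sg in(-1,1):
  p,r=grasp(TH,sg,OFF,ZG,0,-1);print(sg,"grasp",p*1000,[q for q in ikall(p,r,n=10)])
  for psi in range(-180,180,30):
    p,r,d=final(psi,sg)
    for q in ikall(p,r,n=10): print(sg,psi,(d*100)[:2],q)
E
timeout 550 python3 t.py
```

```text
-1 grasp [491.2  93.8  74.4] [array([  12.8,   51.1,   15.7,  -26.4, -112.4,   66. ])]
-1 -180 [45.4 89.1] [ -42.8   37.2   -3.9  -79.5 -101.8  132.2]
-1 -150 [-5.2 99.9] [ -35.3   46.9   18.7  -69.5 -123.1  124.4]
-1 -120 [-54.5  83.9] [ -26.1   56.4   39.9  -64.6 -145.4  120. ]
-1 -90 [-89.1  45.4] [ -14.6   63.8   54.8  -54.3 -164.7  126.7]
-1 -60 [-99.9  -5.2] [   0.1   67.1   41.5    6.7 -154.2 -173.9]
-1 -30 [-83.9 -54.5] [   9.5   61.5   19.8   33.2 -133.2 -155.9]
-1 0 [-45.4 -89.1] [  18.1   52.3   -5.3   49.7 -112.3 -155.9]
-1 30 [  5.2 -99.9] [  23.1   42.1  -32.    70.6  -95.4 -165.1]
-1 120 [99.9  5.2] [ -44.9   29.5  -48.9 -131.5  -82.2  171.3]
-1 150 [83.9 54.5] [-47.2  29.5 -26.1 -98.1 -84.5 146. ]
1 grasp [491.2  93.8  74.4] [array([  12.8,   51.1,   15.7,  -26.4, -112.4, -114. ])]
1 -180 [45.4 89.1] [ -42.8   37.2   -3.9  -79.5 -101.8  -47.8]
1 -150 [-5.2 99.9] [ -35.3   46.9   18.7  -69.5 -123.1  -55.6]
1 -120 [-54.5  83.9] [ -26.1   56.4   39.9  -64.6 -145.4  -60. ]
1 -90 [-89.1  45.4] [ -14.6   63.8   54.8  -54.3 -164.7  -53.3]
1 -60 [-99.9  -5.2] [   0.1   67.1   41.5    6.7 -154.2    6.1]
1 -30 [-83.9 -54.5] [   9.5   61.5   19.8   33.2 -133.2   24.1]
1 0 [-45.4 -89.1] [  18.1   52.3   -5.3   49.7 -112.3   24.1]
1 30 [  5.2 -99.9] [ 23.1  42.1 -32.   70.6 -95.4  14.9]
1 60 [ 54.5 -83.9] [ 15.6  33.1 -55.7 107.4 -89.7   1.1]
1 120 [99.9  5.2] [ -44.9   29.5  -48.9 -131.5  -82.2   -8.7]
1 150 [83.9 54.5] [-47.2  29.5 -26.1 -98.1 -84.5 -34. ]
```

```bash
cat > d.py <<'E'
from ik import *
from station import sense
np.set_printoptions(precision=3,suppress=True)
def delta(p,Rt,p0=None,R0=None,q=None):
    s=sense();p0=np.array(s["tcp_pos"]) if p0 is None else p0;R0=np.array(s["ee_rot"]) if R0 is None else R0
    v=R.from_matrix(R0.T@Rt).as_rotvec();t=R0.T@(p-p0)*1000
    print("t",t.round(1),"a",v.round(3),"rows",round(max(np.linalg.norm(t)/41.7,np.linalg.norm(v)/.125),1))
    q=np.array(s["joints"]) if q is None else q
    for f in(.25,.5,.75,1):
        q,e=ik(p0+f*(p-p0),R0@R.from_rotvec(f*v).as_matrix(),q);print("  ",f,q.round(0),"err",round(e,4))
    return q
E
python3 - <<'E'
from d import *
p1=np.array([.45,.17,.32]);R1=np.c_[np.cross(-ry,-up),-ry,-up]
q=delta(p1,R1)
p2,R2=grasp(TH,-1,OFF,ZG+.10,.02,-1)
delta(p2,R2,p1,R1,q); print(p2)
E
```

```text
t [ 86.3  11.6 101.5] a [-0.032 -0.939 -0.196] rows 7.7
   0.25 [ 78. -10. -48.  45. -65. -36.] err 0.0
   0.5 [ 66.  -9. -37.  31. -61. -11.] err 0.0
   0.75 [ 53.  -3. -23.  14. -65.  15.] err 0.0
   1 [ 40.   4.  -9.   0. -77.  35.] err 0.0
t [ 77.   63.3 136.5] a [ 0.  -1.1  0. ] rows 8.8
   0.25 [ 30.  14.   0. -11. -88.  47.] err 0.0
   0.5 [  22.   24.    8.  -18. -100.   55.] err 0.0
   0.75 [  16.   35.   15.  -24. -112.   59.] err 0.0
   1 [  12.   45.   22.  -29. -124.   60.] err 0.0
[0.508 0.089 0.183]
```

Emit:
servo_tool(
  deltas=[
    {"tx": 9,"ty": 1,"tz": 10,"ax": -0.003,"ay": -0.094,"az": -0.02,"claw": 45},
    {"tx": 17,"ty": 2,"tz": 20,"ax": -0.006,"ay": -0.188,"az": -0.04,"claw": 45},
    {"tx": 26,"ty": 3,"tz": 30,"ax": -0.01,"ay": -0.282,"az": -0.06,"claw": 45},
    {"tx": 35,"ty": 5,"tz": 41,"ax": -0.013,"ay": -0.376,"az": -0.08,"claw": 45},
    {"tx": 43,"ty": 6,"tz": 51,"ax": -0.016,"ay": -0.47,"az": -0.1,"claw": 45},
    {"tx": 52,"ty": 7,"tz": 61,"ax": -0.019,"ay": -0.564,"az": -0.12,"claw": 45},
    {"tx": 60,"ty": 8,"tz": 71,"ax": -0.022,"ay": -0.657,"az": -0.137,"claw": 45},
    {"tx": 69,"ty": 9,"tz": 81,"ax": -0.026,"ay": -0.751,"az": -0.157,"claw": 45},
    {"tx": 78,"ty": 10,"tz": 91,"ax": -0.029,"ay": -0.845,"az": -0.177,"claw": 45},
    {"tx": 86,"ty": 12,"tz": 101,"ax": -0.032,"ay": -0.939,"az": -0.196,"claw": 45},
    {"tx": 86,"ty": 12,"tz": 101,"ax": -0.032,"ay": -0.939,"az": -0.196,"claw": 45},
  ],
)

```text
time_s: 2.92
tcp_pos: [0.4525, 0.1766, 0.3181]
ee_rot: [[0.969, -0.246, -0.006], [-0.246, -0.969, 0.003], [-0.006, -0.002, -1.0]]
wrist_force: [0.6, 0.1, -0.4]
gripper_width: 0.522
gripper_force: 0.0
```

Run:
```python
from d import *
print(sense()["time_s"])
p2,R2=grasp(TH,-1,OFF,ZG+.10,.02,-1)
delta(p2,R2)
```

```text
2.9167
t [ 76.6  71.2 134. ] a [ 0.003 -1.093  0.008] rows 8.7
   0.25 [ 30.  14.   1. -11. -88.  47.] err 0.0
   0.5 [  22.   24.    9.  -19. -100.   55.] err 0.0
   0.75 [  16.   35.   16.  -24. -112.   59.] err 0.0
   1 [  12.   45.   22.  -29. -124.   60.] err 0.0
```

Emit:
servo_tool(
  deltas=[
    {"tx": 8,"ty": 7,"tz": 13,"ax": 0,"ay": -0.109,"az": 0,"claw": 45},
    {"tx": 15,"ty": 14,"tz": 27,"ax": 0,"ay": -0.219,"az": 0,"claw": 45},
    {"tx": 23,"ty": 21,"tz": 40,"ax": 0,"ay": -0.328,"az": 0,"claw": 45},
    {"tx": 31,"ty": 28,"tz": 54,"ax": 0,"ay": -0.437,"az": 0.002,"claw": 45},
    {"tx": 38,"ty": 36,"tz": 67,"ax": 0,"ay": -0.547,"az": 0.003,"claw": 45},
    {"tx": 46,"ty": 43,"tz": 80,"ax": 0,"ay": -0.656,"az": 0.004,"claw": 45},
    {"tx": 54,"ty": 50,"tz": 94,"ax": 0,"ay": -0.765,"az": 0.005,"claw": 45},
    {"tx": 61,"ty": 57,"tz": 107,"ax": 0,"ay": -0.874,"az": 0.006,"claw": 45},
    {"tx": 69,"ty": 64,"tz": 121,"ax": 0,"ay": -0.984,"az": 0.007,"claw": 45},
    {"tx": 77,"ty": 71,"tz": 134,"ax": 0.003,"ay": -1.093,"az": 0.008,"claw": 45},
    {"tx": 77,"ty": 71,"tz": 134,"ax": 0.003,"ay": -1.093,"az": 0.008,"claw": 45},
    {"tx": 77,"ty": 71,"tz": 134,"ax": 0.003,"ay": -1.093,"az": 0.008,"claw": 45},
  ],
)

```text
time_s: 3.92
tcp_pos: [0.5049, 0.0896, 0.179]
ee_rot: [[0.433, -0.249, -0.866], [-0.118, -0.968, 0.22], [-0.894, 0.007, -0.449]]
wrist_force: [-0.2, 0.2, 0.5]
gripper_width: 0.518
gripper_force: 0.0
```

Run:
```python
from d import *
from h import *
s=sense();print(s["time_s"],s["tcp_pos"])
p3,R3=grasp(TH,-1,OFF,ZG,0,-1)
delta(p3,R3)
a=capture("side")[190:370,230:400];b=capture("top")[150:300,190:360]
cv2.imwrite("pics/p1.png",np.hstack([cv2.resize(a,(400,424)),cv2.resize(b,(400,424))]))
```

```text
3.9167 [0.505 0.09  0.179]
t [87.1 -1.4 59.7] a [ 0.007  0.006 -0.004] rows 2.5
   0.25 [  12.   47.   20.  -28. -121.   62.] err 0.0
   0.5 [  12.   48.   18.  -27. -118.   63.] err 0.0
   0.75 [  13.   50.   17.  -27. -115.   65.] err 0.0
   1 [  13.   51.   16.  -26. -112.   66.] err 0.0
```

View pics/p1.png

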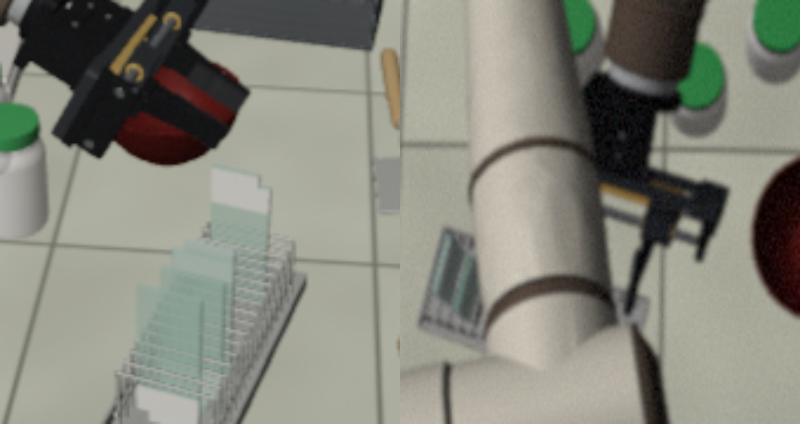

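The side view shows the gripper above and beyond the lone glass, with its wide rail along the row and the jars clear. I'm descending in a straight line.

Emit:
servo_tool(
  deltas=[
    {"tx": 20,"ty": 0,"tz": 13,"ax": 0.002,"ay": 0.001,"az": -0.001,"claw": 45},
    {"tx": 40,"ty": -1,"tz": 27,"ax": 0.004,"ay": 0.003,"az": -0.002,"claw": 45},
    {"tx": 60,"ty": -1,"tz": 40,"ax": 0.006,"ay": 0.005,"az": -0.003,"claw": 45},
    {"tx": 72,"ty": -1,"tz": 48,"ax": 0.007,"ay": 0.006,"az": -0.004,"claw": 45},
    {"tx": 77,"ty": -1,"tz": 53,"ax": 0.007,"ay": 0.006,"az": -0.004,"claw": 45},
    {"tx": 77,"ty": -1,"tz": 53,"ax": 0.007,"ay": 0.006,"az": -0.004,"claw": 45},
    {"tx": 77,"ty": -1,"tz": 53,"ax": 0.007,"ay": 0.006,"az": -0.004,"claw": 45},
  ],
)

```text
time_s: 4.6
tcp_pos: [0.4946, 0.0946, 0.094]
ee_rot: [[0.453, -0.251, -0.855], [-0.11, -0.968, 0.225], [-0.885, -0.008, -0.466]]
wrist_force: [0.5, 0.4, 0.3]
gripper_width: 0.519
gripper_force: 0.0
```

Run:
```python
from d import *
from h import *
s=sense();print(s["time_s"],s["tcp_pos"])
p3,R3=grasp(TH,-1,OFF,ZG,0,-1)
delta(p3,R3)
a=capture("side")[240:340,270:400]
cv2.imwrite("pics/p2.png",cv2.resize(a,None,fx=5,fy=5,interpolation=cv2.INTER_CUBIC))
```

```text
4.6 [0.495 0.095 0.094]
t [15.9  1.7 11.9] a [-0.001 -0.014  0.009] rows 0.5
   0.25 [  13.   50.   16.  -27. -113.   66.] err 0.0
   0.5 [  13.   50.   16.  -26. -113.   66.] err 0.0
   0.75 [  13.   51.   16.  -26. -113.   66.] err 0.0
   1 [  13.   51.   16.  -26. -112.   66.] err 0.0
```

View pics/p2.png

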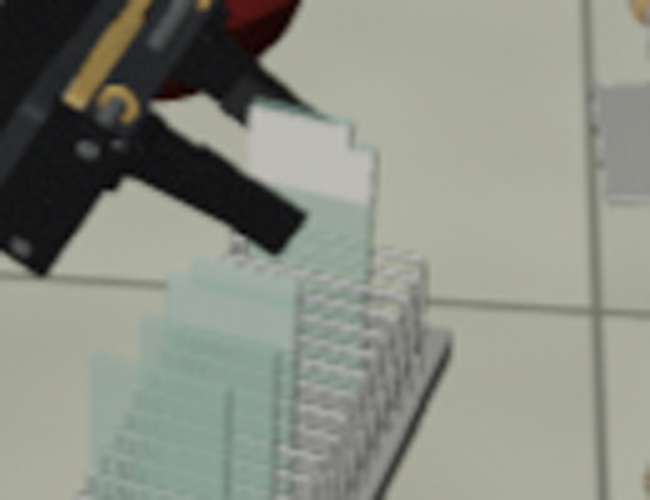

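The glass stands between the two fingers: near finger tip at (285,245), far finger behind the frosted top. Now the last 20 mm, partly closing.

Emit:
servo_tool(
  deltas=[
    {"tx": 8,"ty": 1,"tz": 6,"ax": 0,"ay": -0.007,"az": 0.004,"claw": 45},
    {"tx": 14,"ty": 2,"tz": 10,"ax": 0,"ay": -0.014,"az": 0.009,"claw": 20},
    {"tx": 14,"ty": 2,"tz": 10,"ax": 0,"ay": -0.014,"az": 0.009,"claw": 20},
    {"tx": 14,"ty": 2,"tz": 10,"ax": 0,"ay": -0.014,"az": 0.009,"claw": 20},
    {"tx": 14,"ty": 2,"tz": 10,"ax": 0,"ay": -0.014,"az": 0.009,"claw": 20},
    {"tx": 14,"ty": 2,"tz": 10,"ax": 0,"ay": -0.014,"az": 0.009,"claw": 20},
  ],
)

```text
time_s: 5.15
tcp_pos: [0.4914, 0.0927, 0.0741]
ee_rot: [[0.434, -0.256, -0.864], [-0.117, -0.967, 0.228], [-0.893, 0.002, -0.449]]
wrist_force: [-0.1, 0.2, -0.1]
gripper_width: 0.266
gripper_force: 0.0
```

Run:
```python
from d import *
from h import *
s=sense();print(s["time_s"],s["tcp_pos"],s["gripper_width"]*87,s["wrist_force"])
p3,R3=grasp(TH,-1,OFF,ZG,0,-1)
delta(p3,R3)
a=capture("side")[240:340,270:400]
cv2.imwrite("pics/p3.png",cv2.resize(a,None,fx=5,fy=5,interpolation=cv2.INTER_CUBIC))
```

```text
5.15 [0.491 0.093 0.074] 23.119725122600403 [-0.144  0.155 -0.109]
t [-0.4 -1.   0.3] a [-0.001  0.005 -0.003] rows 0.0
   0.25 [  13.   51.   16.  -26. -113.   66.] err 0.0
   0.5 [  13.   51.   16.  -26. -113.   66.] err 0.0
   0.75 [  13.   51.   16.  -26. -112.   66.] err 0.0
   1 [  13.   51.   16.  -26. -112.   66.] err 0.0
```

View pics/p3.png

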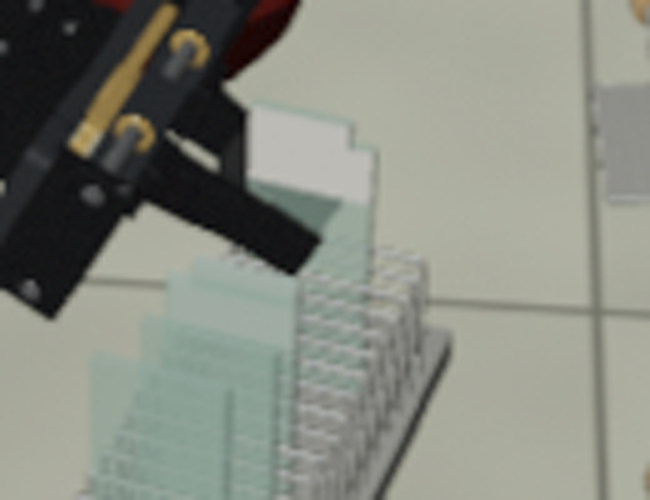

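Both fingers straddle the clear band just below the frosted patch. Closing in small steps.

Emit:
servo_tool(
  deltas=[
    {"tx": 0,"ty": -1,"tz": 0,"ax": 0,"ay": 0,"az": 0,"claw": 10},
    {"tx": 0,"ty": -1,"tz": 0,"ax": 0,"ay": 0,"az": 0,"claw": 10},
    {"tx": 0,"ty": -1,"tz": 0,"ax": 0,"ay": 0,"az": 0,"claw": 10},
    {"tx": 0,"ty": -1,"tz": 0,"ax": 0,"ay": 0,"az": 0,"claw": 10},
  ],
)

```text
time_s: 5.53
tcp_pos: [0.4915, 0.0938, 0.0742]
ee_rot: [[0.434, -0.256, -0.864], [-0.117, -0.967, 0.228], [-0.893, 0.002, -0.449]]
wrist_force: [-0.7, -0.3, -0.9]
gripper_width: 0.123
gripper_force: 0.1
```

Emit:
servo_tool(
  deltas=[
    {"tx": 0,"ty": 0,"tz": 0,"ax": 0,"ay": 0,"az": 0,"claw": 5},
    {"tx": 0,"ty": 0,"tz": 0,"ax": 0,"ay": 0,"az": 0,"claw": 0},
    {"tx": 0,"ty": 0,"tz": 0,"ax": 0,"ay": 0,"az": 0,"claw": 0},
    {"tx": 0,"ty": 0,"tz": 0,"ax": 0,"ay": 0,"az": 0,"claw": 0},
    {"tx": 0,"ty": 0,"tz": 0,"ax": 0,"ay": 0,"az": 0,"claw": 0},
  ],
)

```text
time_s: 5.95
tcp_pos: [0.4916, 0.0946, 0.0741]
ee_rot: [[0.435, -0.256, -0.863], [-0.116, -0.967, 0.229], [-0.893, 0.0, -0.45]]
wrist_force: [0.4, 4.5, 1.6]
gripper_width: 0.071
gripper_force: 30.0
```

Run:
```python
from d import *
s=sense();p=np.array(s["tcp_pos"]);Rr=np.array(s["ee_rot"])
print(s["gripper_width"]*87,s["gripper_force"],s["wrist_force"])
q=delta(p+[0,0,.11],Rr)
```

```text
6.199673322903394 30.000146942456922 [0.441 4.502 1.581]
t [-98.2   0.  -49.5] a [0. 0. 0.] rows 2.6
   0.25 [  13.   49.   16.  -27. -115.   65.] err 0.0
   0.5 [  13.   47.   17.  -28. -117.   63.] err 0.0
   0.75 [  13.   46.   18.  -28. -120.   62.] err 0.0
   1 [  12.   44.   19.  -29. -122.   60.] err 0.0
```

Held: opening 6.2 mm, 30 N. Relieving the small side load (ty -1) and lifting straight up.

Emit:
servo_tool(
  deltas=[
    {"tx": 0,"ty": -1,"tz": 0,"ax": 0,"ay": 0,"az": 0,"claw": 0},
    {"tx": -9,"ty": -1,"tz": -4.5,"ax": 0,"ay": 0,"az": 0,"claw": 0},
    {"tx": -22,"ty": -1,"tz": -11,"ax": 0,"ay": 0,"az": 0,"claw": 0},
    {"tx": -40,"ty": -1,"tz": -20,"ax": 0,"ay": 0,"az": 0,"claw": 0},
    {"tx": -58,"ty": -1,"tz": -29,"ax": 0,"ay": 0,"az": 0,"claw": 0},
    {"tx": -76,"ty": -1,"tz": -38,"ax": 0,"ay": 0,"az": 0,"claw": 0},
    {"tx": -94,"ty": -1,"tz": -47,"ax": 0,"ay": 0,"az": 0,"claw": 0},
    {"tx": -107,"ty": -1,"tz": -54,"ax": 0,"ay": 0,"az": 0,"claw": 0},
    {"tx": -107,"ty": -1,"tz": -54,"ax": 0,"ay": 0,"az": 0,"claw": 0},
  ],
)

```text
time_s: 6.7
tcp_pos: [0.493, 0.0936, 0.1986]
ee_rot: [[0.441, -0.255, -0.861], [-0.117, -0.967, 0.227], [-0.89, 0.001, -0.456]]
wrist_force: [0.9, 1.2, 0.2]
gripper_width: 0.066
gripper_force: 30.0
```

Run:
```python
from d import *
s=sense();print(s["gripper_force"],s["wrist_force"])
p0=np.array(s["tcp_pos"]);R0=np.array(s["ee_rot"])
p1=p0+[.03,-.10,.06]
q=delta(p1,R0)
for psi in(-150,-165,-135):
    p,r,d=final(psi,-1,.215);print(psi,p);delta(p,r,p1,R0,q)
```

```text
30.000040498487124 [0.917 1.168 0.207]
t [-28.5  89.1 -75.8] a [0. 0. 0.] rows 2.9
   0.25 [  11.   43.   22.  -28. -126.   60.] err 0.0
   0.5 [   9.   43.   24.  -27. -128.   61.] err 0.0
   0.75 [   7.   43.   26.  -26. -131.   62.] err 0.0
   1 [   5.   43.   28.  -25. -134.   63.] err 0.0
-150 [ 0.534 -0.152  0.215]
t [ 60.5 138.2 -22.3] a [ 1.224  0.615 -1.039] rows 13.8
   0.25 [  -5.   40.   26.  -33. -125.   77.] err 0.0
   0.5 [ -16.   39.   23.  -44. -120.   93.] err 0.0
   0.75 [ -27.   41.   20.  -56. -119.  109.] err 0.0
   1 [ -35.   47.   19.  -69. -123.  124.] err 0.0
-165 [ 0.529 -0.14   0.215]
t [ 57.  127.2 -15.5] a [ 1.371  0.817 -0.884] rows 14.6
   0.25 [  -5.   38.   24.  -33. -122.   76.] err 0.0
   0.5 [ -17.   35.   18.  -45. -113.   91.] err 0.0
   0.75 [ -29.   36.   12.  -59. -109.  109.] err 0.0
   1 [ -39.   42.    7.  -74. -112.  128.] err 0.0
-135 [ 0.541 -0.163  0.215]
t [ 65.2 146.8 -31.5] a [ 1.065  0.412 -1.176] rows 13.1
   0.25 [  -4.   42.   28.  -32. -128.   79.] err 0.0
   0.5 [ -14.   42.   27.  -42. -127.   95.] err 0.0
   0.75 [ -23.   46.   28.  -54. -129.  110.] err 0.0
   1 [ -31.   52.   30.  -67. -134.  122.] err 0.0
```

Emit:
servo_tool(
  deltas=[
    {"tx": -7,"ty": 15,"tz": -14,"ax": 0,"ay": 0,"az": 0,"claw": 0},
    {"tx": -17,"ty": 38,"tz": -32,"ax": 0,"ay": 0,"az": 0,"claw": 0},
    {"tx": -27,"ty": 61,"tz": -52,"ax": 0,"ay": 0,"az": 0,"claw": 0},
    {"tx": -34,"ty": 79,"tz": -68,"ax": 0,"ay": 0,"az": 0,"claw": 0},
    {"tx": -38,"ty": 89,"tz": -76,"ax": 0,"ay": 0,"az": 0,"claw": 0},
    {"tx": -38,"ty": 89,"tz": -76,"ax": 0,"ay": 0,"az": 0,"claw": 0},
  ],
)

```text
time_s: 7.2
tcp_pos: [0.5186, -0.0064, 0.2633]
ee_rot: [[0.435, -0.259, -0.862], [-0.119, -0.966, 0.23], [-0.892, 0.003, -0.451]]
wrist_force: [-0.0, -0.2, -0.6]
gripper_width: 0.065
gripper_force: 30.0
```

Run:
```python
from d import *
s=sense();p0=np.array(s["tcp_pos"]);R0=np.array(s["ee_rot"]);print(p0)
p,r,d=final(-150,-1,.25);v=R.from_matrix(R0.T@r).as_rotvec()
q=delta((p+p0)/2,R0@R.from_rotvec(v/2).as_matrix());delta(p,r)
```

```text
[ 0.519 -0.006  0.263]
t [ 17.9  68.4 -20.2] a [ 0.61   0.308 -0.523] rows 6.9
   0.25 [   0.   41.   27.  -29. -130.   69.] err 0.0
   0.5 [  -5.   39.   26.  -34. -126.   76.] err 0.0
   0.75 [ -11.   38.   25.  -39. -123.   84.] err 0.0
   1 [ -16.   38.   24.  -45. -122.   91.] err 0.0
t [ 35.8 136.8 -40.5] a [ 1.22   0.616 -1.046] rows 13.8
   0.25 [  -5.   39.   26.  -34. -126.   76.] err 0.0
   0.5 [ -16.   38.   24.  -45. -122.   91.] err 0.0
   0.75 [ -27.   40.   22.  -58. -121.  107.] err 0.0
   1 [ -36.   44.   19.  -71. -125.  121.] err 0.0
```

Emit:
servo_tool(
  deltas=[
    {"tx": 1,"ty": 4,"tz": -1,"ax": 0.04,"ay": 0.02,"az": -0.034,"claw": 0},
    {"tx": 4,"ty": 14,"tz": -4,"ax": 0.12,"ay": 0.06,"az": -0.103,"claw": 0},
    {"tx": 6,"ty": 23,"tz": -7,"ax": 0.2,"ay": 0.101,"az": -0.172,"claw": 0},
    {"tx": 9,"ty": 33,"tz": -10,"ax": 0.29,"ay": 0.146,"az": -0.249,"claw": 0},
    {"tx": 11,"ty": 43,"tz": -13,"ax": 0.38,"ay": 0.192,"az": -0.326,"claw": 0},
    {"tx": 14,"ty": 53,"tz": -16,"ax": 0.47,"ay": 0.237,"az": -0.403,"claw": 0},
    {"tx": 16,"ty": 62,"tz": -18,"ax": 0.55,"ay": 0.278,"az": -0.472,"claw": 0},
    {"tx": 18,"ty": 68,"tz": -20,"ax": 0.61,"ay": 0.308,"az": -0.523,"claw": 0},
    {"tx": 18,"ty": 68,"tz": -20,"ax": 0.61,"ay": 0.308,"az": -0.523,"claw": 0},
  ],
)

```text
time_s: 7.95
tcp_pos: [0.5243, -0.0786, 0.2539]
ee_rot: [[0.817, -0.345, -0.462], [0.164, -0.628, 0.76], [-0.553, -0.697, -0.457]]
wrist_force: [-0.6, -0.6, -1.5]
gripper_width: 0.07
gripper_force: 30.0
```

Run:
```python
from d import *
print(sense()["gripper_force"])
p,r,d=final(-150,-1,.225);delta(p,r)
```

```text
29.998350965972804
t [ 11.5  63.2 -47. ] a [ 0.605  0.308 -0.528] rows 6.9
   0.25 [ -22.   39.   22.  -51. -120.  100.] err 0.0
   0.5 [ -27.   40.   21.  -57. -120.  108.] err 0.0
   0.75 [ -31.   43.   20.  -63. -121.  116.] err 0.0
   1 [ -35.   46.   19.  -70. -124.  123.] err 0.0
```

Emit:
servo_tool(
  deltas=[
    {"tx": 1,"ty": 4,"tz": -3,"ax": 0.04,"ay": 0.02,"az": -0.034,"claw": 0},
    {"tx": 2,"ty": 12,"tz": -9,"ax": 0.12,"ay": 0.06,"az": -0.103,"claw": 0},
    {"tx": 4,"ty": 21,"tz": -15,"ax": 0.2,"ay": 0.102,"az": -0.174,"claw": 0},
    {"tx": 5,"ty": 30,"tz": -22,"ax": 0.29,"ay": 0.147,"az": -0.253,"claw": 0},
    {"tx": 7,"ty": 39,"tz": -29,"ax": 0.38,"ay": 0.193,"az": -0.331,"claw": 0},
    {"tx": 9,"ty": 49,"tz": -36,"ax": 0.47,"ay": 0.239,"az": -0.41,"claw": 0},
    {"tx": 10,"ty": 57,"tz": -43,"ax": 0.55,"ay": 0.28,"az": -0.48,"claw": 0},
    {"tx": 11,"ty": 63,"tz": -47,"ax": 0.605,"ay": 0.308,"az": -0.528,"claw": 0},
    {"tx": 11,"ty": 63,"tz": -47,"ax": 0.605,"ay": 0.308,"az": -0.528,"claw": 0},
    {"tx": 11,"ty": 63,"tz": -47,"ax": 0.605,"ay": 0.308,"az": -0.528,"claw": 0},
    {"tx": 11,"ty": 63,"tz": -47,"ax": 0.605,"ay": 0.308,"az": -0.528,"claw": 0},
  ],
)

```text
time_s: 8.87
tcp_pos: [0.5359, -0.1486, 0.2272]
ee_rot: [[0.998, 0.003, -0.061], [0.061, -0.004, 0.998], [0.003, -1.0, -0.004]]
wrist_force: [-0.2, -0.0, -0.6]
gripper_width: 0.068
gripper_force: 30.0
```

Run:
```python
from d import *
from h import *
s=sense();print(s["gripper_force"],s["gripper_width"])
p,r,d=final(-150,-1,.205);delta(p,r)
a=capture("side");b=capture("top")
cv2.imwrite("pics/p4.png",np.hstack([cv2.resize(a[140:320,230:400],(400,424)),cv2.resize(b[180:350,290:450],(400,424))]))
```

```text
30.0001392129343 0.06828523623690885
t [-2.6 22.3 -3.3] a [0.004 0.008 0.003] rows 0.5
   0.25 [ -35.   46.   19.  -70. -123.  124.] err 0.0
   0.5 [ -35.   47.   19.  -69. -123.  124.] err 0.0
   0.75 [ -35.   47.   19.  -69. -123.  125.] err 0.0
   1 [ -35.   48.   19.  -69. -123.  125.] err 0.0
```

View pics/p4.png

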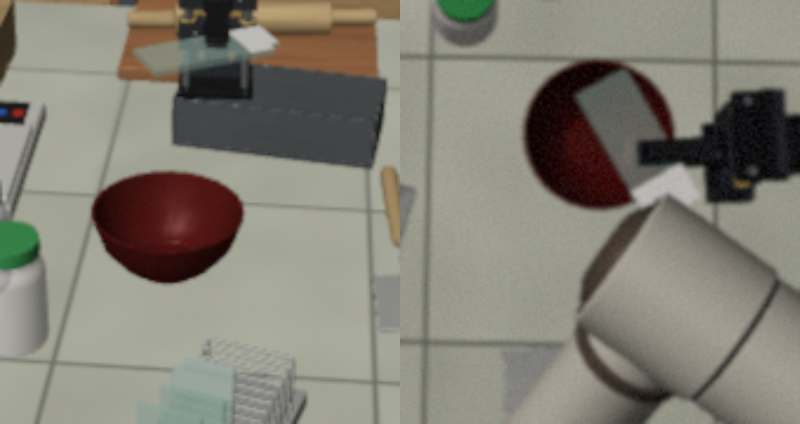

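The plate is level with the frosted patch up and visible, and the fingers sit beside it. In the top crop the clear-end corners are near (575,93) and (628,70). Checking the clear point against the bowl.

Run:
```python
from d import *
from h import *
e=np.array([[575,93],[628,70]])-[400,0];e=e/2.5+[290,180]
c=ray("top",e,.228);print(c)
s=sense();p=np.array(s["tcp_pos"]);Rr=np.array(s["ee_rot"]);a=np.radians(-150);x=np.array([np.cos(a),np.sin(a),0]);y=np.cross(up,x)
g=p-.019*Rr[:,2];mid=g-(ZG-.068)*x-OFF*y
print("pred end corners",mid-.065*x+.025*y,mid-.065*x-.025*y,"clear",mid-.045*x)
capture("top");
for l in("bowl","glass_a_frosted","glass_a_clear","glass_a"):
    for n in("top",):
        for r in recognise(l,n)[:2]:print(l,r["confidence"],w(n,r["xyz"]))
```

```text
[[ 0.589 -0.096  0.228]
 [ 0.61  -0.142  0.228]]
pred end corners [ 0.611 -0.136  0.228] [ 0.586 -0.093  0.228] clear [ 0.582 -0.124  0.228]
bowl 0.78 [ 0.585 -0.105  0.031]
bowl 0.58 [0.539 0.254 0.107]
glass_a_frosted 0.63 [0.521 0.191 0.097]
glass_a_clear 0.78 [0.523 0.187 0.095]
glass_a 0.8 [0.541 0.249 0.11 ]
glass_a 0.76 [0.519 0.194 0.096]
```

Emit:
servo_tool(
  deltas=[
    {"tx": -1,"ty": 6,"tz": -1,"ax": 0.002,"ay": 0,"az": 0.001,"claw": 0},
    {"tx": -2,"ty": 14,"tz": -1,"ax": 0.004,"ay": 0,"az": 0.003,"claw": 0},
    {"tx": -2,"ty": 20,"tz": -1,"ax": 0.004,"ay": 0,"az": 0.003,"claw": 0},
    {"tx": -2,"ty": 22,"tz": -1,"ax": 0.004,"ay": 0,"az": 0.003,"claw": 0},
    {"tx": -2,"ty": 22,"tz": -1,"ax": 0.004,"ay": 0,"az": 0.003,"claw": 0},
    {"tx": -2,"ty": 22,"tz": -1,"ax": 0.004,"ay": 0,"az": 0.003,"claw": 0},
    {"tx": -2,"ty": 22,"tz": -1,"ax": 0.004,"ay": 0,"az": 0.003,"claw": 0},
    {"tx": -2,"ty": 22,"tz": -1,"ax": 0.004,"ay": 0,"az": 0.003,"claw": 0},
    {"tx": -2,"ty": 22,"tz": -1,"ax": 0.004,"ay": 0,"az": 0.003,"claw": 0},
  ],
)

```text
time_s: 9.97
tcp_pos: [0.5336, -0.1512, 0.2053]
ee_rot: [[0.998, 0.001, -0.058], [0.058, 0.001, 0.998], [0.001, -1.0, 0.001]]
wrist_force: [-0.2, 0.3, -0.9]
gripper_width: 0.065
gripper_force: 30.0
```

Run:
```python
from station import *
s=sense();print(s["time_s"],s["tcp_pos"],s["ee_rot"],s["gripper_force"],s["joint_velocities"])
print(finish_job())
```

```text
9.9667 [ 0.53361593 -0.15122344  0.20525979] [[ 9.98324027e-01  1.09933350e-03 -5.78612803e-02]
 [ 5.78603753e-02  8.37976299e-04  9.98324333e-01]
 [ 1.14597777e-03 -9.99999045e-01  7.72964025e-04]] 29.999740267364814 [ 0.12457923 -0.06404991 -0.10271777  0.06166718 -0.00236122  0.01153749]
the job is handed in; nothing more can be done
None
```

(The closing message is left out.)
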